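# Mount the power supply on its keyhole studs

### The arm

A 6-joint arm with a two-finger parallel gripper is mounted at the origin on a cart in front of the work surface, level with it; the furniture and walls round the work are solid. World frame = base frame: x ahead of the robot, y to its left, z up, the work surface at z = 0. Lengths are in m, angles in rad, forces in N, time in s.
With the tool pointing down it reaches from about 0.375 to 0.9 m from the base axis. Payload 3.1 kg.
Tool frame: the origin (TCP) lies between the finger pads; the fingertips stand manip.finger_overhang ahead of it and the grasp point (between the pads) lies 5 mm behind it (manip.finger_overhang is the distance from the TCP to the fingertips, in m); z points along the fingers, y is the line along which they close (so a half turn about z gives the same grasp; the last joint's range is limited). The gripper opens to 85 mm and grips with 20 to 120 N. Pads are 22 mm wide; open, the fingers measure 114 mm over their backs; the gripper's body (76 mm by 85 mm) begins 54 mm behind the grasp point. The pads swing forward as they close: fully open they stand 13 mm farther back than shut.
Start: joints at [1.133, 0.527, 1.433, -0, 1.181, -0.178], TCP at [0.16, 0.604, 0.245] pointing down, gripper open.
Joint ranges: [-3.08, 3.08], [-0.75, 2.2], [0.22, 2.44], [-1.43, 4.57], [0, 2.65], [-2.85, 2.85]. Speed limits (rad/s): [2.79, 2.79, 3.14, 3.14, 3.14, 3.14].

### API

Orientations are given as a unit quaternion [x, y, z, w].
In Python, from station import manip gives the robot as it stands.
- The arm moves only by the tool drive_tool, never from a script. Its argument "plan" is a list of rows, each a list of 7 numbers: the shift along the tool's x, y, z in m, then the turn, a rotation vector about the tool's x, y, z in degrees, then the opening, from -1 (shut) to 1 (fully open). In form: [[x, y, z, wx, wy, wz, gripper], ...]. A call has 1 to 10 rows; each row shifts and turns the commanded pose from where the row before left it, along the tool's axes as they then stand; what a row does not reach is not made up. A row lasts 1/10 s, in which the tool goes at most 50 mm and 8.59 degrees, less where a joint would pass 70% of its speed; a pose out of reach is approached as far as the arm can. A call is refused whole if a number of a shift passes 0.05 or a number of a turn 8.59, either way. A call with a gripper value outside its range is refused whole. The fingers move at their own pace and stop on an object; "newtons" is the grip in N (left out, the last holds). Time passes only in rows, so rows that do not move let the fingers close. It gives the time, the measured TCP pose, the force, the opening and the grip force at its end, in the units of the state.
- manip.sense(): the state, without advancing time (a new reading comes with each control period).
- manip.snapshot(name): name is "side" or "top" or "wrist"; returns a dict with "image" (420x560x3 uint8, red, green, blue), "z_map" (420x560 float32, m along the optical axis (not along the pixel's ray), 0 where there is no reading), "fov_y" (degrees; the focal length in pixels is half the picture's height over the tangent of half this angle, whatever the lens; pixels are square), "cx", "cy" (the principal point, pixels), "k1" (the pictures are not rectified: a ray, as slopes to the right and down, at radius r is drawn at 1 + k1 r^2 times it, then the intrinsics apply), "extrinsics" (4x4, takes a point from camera to world coordinates); the wrist camera has in their place "mount" (4x4, takes a point from camera to tool coordinates, whose origin is the TCP and whose axes are the flange's). Camera axes: x right, y up, looking along -z (the intrinsics and any distortion apply to the point x, -y, -z); pixel columns grow to the right and rows downward; lengths in m; the calibration is good to about 2 mm. A picture is of the moment at which its call begins: read the wrist's pose just before it.
- manip.sign_off(): hands the job in; it is judged then, once.
The state is a dict: "t": time; "q": joint angles; "qd": joint speeds; "tau": joint torques, N m; "tcp_pos": TCP position; "tool_rot": TCP orientation; "force": force on the tool from outside, world axes, zero at the start; "ft_torque": the same for the moment, N m; "finger_gap": opening from 0.0 (shut) to 1.0 (fully open); "gripper_force": force on a finger pad.
Only numpy, scipy, OpenCV 4.12 (cv2) and the standard library are available. Lean on these libraries where they do the work, as an engineer would, in place of code of your own. Each camera call takes 0.05 s, during which the arm holds its last target. There are 200 camera calls.

### The job

Take the aluminium power supply from the bench, set its slotted base plate down over the two brass studs of the white mounting panel, and slide it along the panel away from the orange spring tongue until the tongue snaps up behind the plate; then let go. Feel for the studs with light pressure and never force the plate: keep the load on the panel below about 30 N. Leave the multimeter, the screw tub and the screwdriver where they are.

Things in the scene. Friction and masses are not known exactly. Their poses are not given: they have to be found in the camera images.
- panel: White folded-sheet mounting panel, 270 x 220 x 12 mm, flat on the bench, screwed down. Origin: centre of its underside; x along its 270 mm length, the way the module slides home; z up. Fixed on it: terminal blocks 27 mm high, their near face 70 mm to the +y side of the stud line, a grey duct 37 mm high beyond them, and the carrier (see bay).
- bay (a point): Fixed point of the panel, axes as the panel: the centre of the bay on the top of the dark carrier plate (15 mm above the bench). The carrier is clamped through long holes and may stand up to 12 mm to either side of its middle place along x (exact in y); that shift is not measured: find it by sight or feel. With no shift, a module fully home has its origin at this point.
- stud_front (a point): Fixed point of the panel on the carrier's top where the front brass stud stands if the carrier has no shift (46.5 mm to +x of bay). Both studs: shank 5.5 mm diameter, head 10 mm diameter, head underside 5 mm and head top 8 mm above the carrier. The studs and the tongue shift together.
- stud_rear (a point): The same for the rear stud (65.5 mm to -x of bay). Behind it, in line, lies the orange spring tongue, 13 mm wide and 32 mm long, free end towards +x, 78 mm to -x of bay (with no shift), standing 5 mm above the carrier when up. The plate lying over it presses it level; it springs up once the plate's rear edge has slid past it.
- module: Power supply, about 0.35 kg: aluminium box 68 x 50 mm (grip its sides, 50 mm across y), 3 to 45 mm above the underside, green terminal strip on top at its +x end, blue line at its -x end; on a dark steel base plate 56 mm wide, 3 mm thick, from 76 mm behind to 90 mm ahead of the origin. Origin: underside, below the box's middle; x along the plate, to point along the panel's x when mounted.
- key_front (a point): Centre of the wide opening (15 mm across) of the front keyhole, on the plate's underside, 62 mm to +x of the module's origin. From it a slot 8.5 mm wide with a funnelled mouth runs towards -x and ends 18.25 mm from this point. The heads go in within about 2 mm of centre; fully home (slot end against the shank) is 15.5 mm farther on, and the tongue snaps up 2 mm before that.
- key_rear (a point): The same for the rear keyhole, 50 mm to -x of the module's origin; its slot runs towards -x too.
- catch (a joint): Angle of the orange spring tongue, rad: 0 = up (free, or locked behind the plate), about 0.16 = pressed level with the carrier by the plate lying on it. It takes 1.5 to 3 N at its free end to press it down.
- multimeter: Yellow multimeter, 135 x 68 x 45 mm, loose bystander. Origin: centre of its underside.
- screw_tub: Small round grey tub of screws, 65 mm across, 46 mm high, loose bystander. Origin: centre of its underside.
- screwdriver: Blue-handled screwdriver, 183 mm long, loose bystander. Origin: under its middle.
- crate_corner (a point): Near left top corner of the heavy black storage crate, 142 mm high, that stands behind the module and fills the far right of the bench; it is fixed. Lift the module over it or keep clear of it on the way to the panel.

How it is judged:
On the way:
1. the plate is down over both stud heads, flat on the carrier, pressing the spring tongue down (z of module in the frame of panel below 0.0185 m and value of joint catch above 0.1 rad and angle between the x axis of module and the x axis of panel, either way round below 0.06 rad and y of module in the frame of panel between -0.04 and -0.028 m and x of module in the frame of panel between -0.018 and 0.03 m), for 0.1 s.
At the end, for the whole second after the job is handed in: The module lies flat on the carrier (underside within 3 mm of it) with both studs in the narrow slots, in line with the panel within 0.06 rad, the tongue is up behind its plate (below 0.04 rad), and it is at rest and released (z of module in the frame of panel between 0.013 and 0.018 m and value of joint catch below 0.04 rad and angle between the x axis of module and the x axis of panel, either way round below 0.06 rad and angle between module's own z axis and vertical below 0.05 rad and y of module in the frame of panel between -0.038 and -0.03 m and x of module in the frame of panel between 0.001 and 0.035 m and linear speed of module below 0.01 m/s); the robot touches nothing.
It fails at once if more than 35 N between the module and the panel with what it carries (contact force between module and panel above 35 N).
It fails at once if the gripper pushes the panel, its carrier or the tongue with more than 15 N (contact force between the fingers and panel above 15 N).
It fails at once if the multimeter, screw tub or screwdriver is moved more than 15 mm (distance of any of multimeter, screw_tub, screwdriver from where it was at the start of the episode above 0.015 m).
It also fails if it takes over 61 s, if anything falls off the work surface, if the arm or the gripper's body presses on something with over 40 N, if the wrist force passes 120 N, or if a joint passes its speed limit or range.

## Working session

There is one attempt and no reset: what is moved stays moved. The work goes in short steps, Python scripts to look and compute and a tool call to move; the robot and the scene stay as the last step left them, time stands still between calls to the robot, and variables do not carry over. Pictures are saved under pics/ and viewed, at most 10 in all, crops included, and the job is handed in when it is done.

Besides the shell and the picture viewer there is one more tool, called after "Request:" by a JSON object that holds its "op" and its "data", one argument or row to a line. drive_tool: Moves the arm, as the interface text tells. Its arguments: {"type":"object","properties":{"plan":{"type":"array"},"newtons":{"type":"number"}},"required":["plan"]}

```bash
mkdir -p pics; ls
cat > h.py <<'E'
import numpy as np, cv2
from scipy.spatial.transform import Rotation as R
from station import manip
def snap(n):
    s=manip.sense(); d=manip.snapshot(n)
    if 'mount' in d:
        T=np.eye(4);T[:3,:3]=R.from_quat(s['tool_rot']).as_matrix();T[:3,3]=s['tcp_pos'];d['T']=T@d['mount']
    else: d['T']=np.array(d['extrinsics'])
    h=d['image'].shape[0]; d['f']=h/2/np.tan(np.radians(d['fov_y'])/2)
    return d
def rays(d,uv):
    uv=np.asarray(uv,float).reshape(-1,1,2)
    K=np.array([[d['f'],0,d['cx']],[0,d['f'],d['cy']],[0,0,1]])
    p=cv2.undistortPoints(uv,K,np.array([d['k1'],0,0,0,0.]))[:,0]
    r=np.c_[p[:,0],-p[:,1],-np.ones(len(p))]
    return r
def plane(d,uv,z):
    r=rays(d,uv)@d['T'][:3,:3].T; o=d['T'][:3,3]
    return o+r*((z-o[2])/r[:,2])[:,None]
def cloud(d):
    H,W=d['z_map'].shape; v,u=np.mgrid[:H,:W]
    r=rays(d,np.c_[u.ravel(),v.ravel()])*d['z_map'].reshape(-1,1)
    return (r@d['T'][:3,:3].T+d['T'][:3,3]).reshape(H,W,3)
def save(n,d): cv2.imwrite('pics/'+n+'.png',d['image'][:,:,::-1])
E
python3 - <<'E'
from h import *
s=manip.sense();print({k:np.round(v,3) for k,v in s.items()},manip.finger_overhang)
for n in('top','side','wrist'):
    d=snap(n);save(n+'0',d);print(n,d['f'],d['cx'],d['cy'],d['k1'],d['T'].round(3).tolist())
a=[cv2.imread(f'pics/{n}0.png') for n in('top','side')]
E
```

```text
pics
{'t': np.float64(0.0), 'q': array([ 1.133,  0.528,  1.434,  0.   ,  1.181, -0.179]), 'qd': array([-0.   ,  0.001, -0.001, -0.   ,  0.003,  0.   ]), 'tau': array([ 1.0000e-03, -4.4235e+01, -1.7803e+01, -0.0000e+00,  8.0000e-03,
       -0.0000e+00]), 'tcp_pos': array([0.16 , 0.604, 0.244]), 'tool_rot': array([ 0.129,  0.992, -0.001, -0.   ]), 'force': array([ 0.395, -0.11 ,  0.598]), 'ft_torque': array([-0.006, -0.005,  0.031]), 'gripper_force': np.float64(0.0), 'finger_gap': np.float64(1.0)} 0.014
top 486.00093912368277 277.4522800036001 207.73714745237427 -0.08795043914867225 [[-0.014, 0.993, -0.118, 0.403], [-1.0, -0.016, -0.015, 0.124], [-0.017, 0.118, 0.993, 1.218], [0.0, 0.0, 0.0, 1.0]]
side 466.34088263146793 276.5944861273514 215.8504965103041 -0.09730825995047089 [[0.863, 0.249, -0.439, 0.043], [-0.505, 0.411, -0.759, -0.705], [-0.009, 0.877, 0.481, 0.645], [0.0, 0.0, 0.0, 1.0]]
wrist 303.88559802615214 277.44291074682434 205.75307659563614 -0.029241862002127816 [[0.256, -0.919, -0.299, 0.082], [0.967, 0.243, 0.081, 0.624], [-0.002, -0.31, 0.951, 0.373], [0.0, 0.0, 0.0, 1.0]]
```

View pics/top0.png

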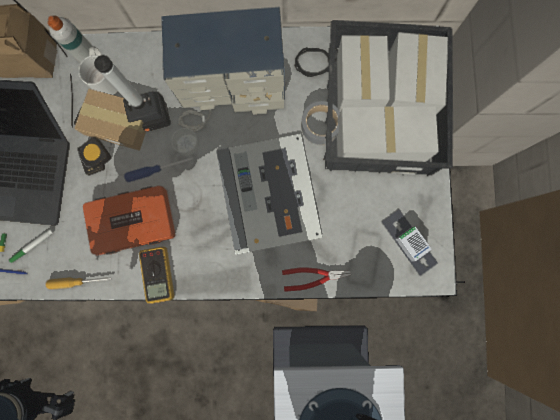

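View pics/wrist0.png

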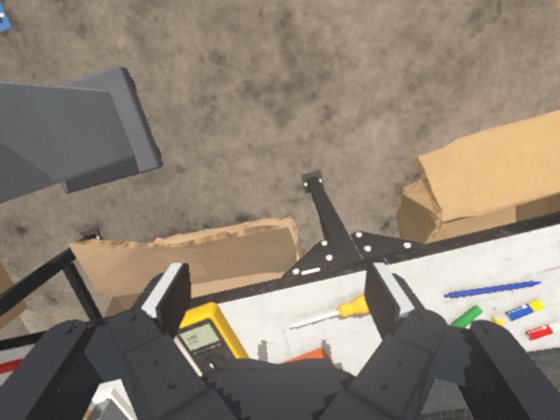

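View pics/side0.png

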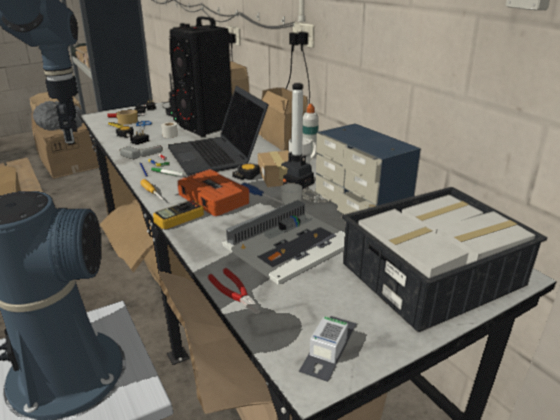

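Top view: the module is at (411,242), the panel around (272,192), the duct is on the left, and the orange tongue is at (288,220), so panel x points up in the image (world +x). The side view shows the module at (327,340). The wrist camera faces off the bench for now.

Run:
```python
from h import *
d=snap('top');im=d['image'];P=cloud(d)
a=cv2.resize(im[195:285,375:455],None,fx=5,fy=5,interpolation=2);b=cv2.resize(im[130:260,215:330],None,fx=450/130,fy=450/130,interpolation=2)
cv2.imwrite('pics/crop.png',np.hstack([a,b])[:,:,::-1])
np.save('P.npy',P);np.save('top.npy',im)
print(P[[230,242,250,265],[404,411,415,425]].round(3))
# module: points z>0.03 in region
m=np.zeros(im.shape[:2],np.uint8);m[195:285,375:455]=1
def rect(mask,z):
    c=max(cv2.findContours(mask.astype(np.uint8),0,2)[0],key=cv2.contourArea)
    w=plane(d,c[:,0],z);r=cv2.minAreaRect(w[:,:2].astype(np.float32));return np.round(r[0],4),np.round(r[1],4),round(r[2],2),cv2.boxPoints(r).round(4).tolist()
print('box',rect((P[:,:,2]>.03)&(m>0),.045), np.median(P[:,:,2][(P[:,:,2]>.035)&(m>0)]))
g=im.max(2).astype(int)
print('modz',np.percentile(P[195:285,375:455,2],[5,50]))
hsv=cv2.cvtColor(im,cv2.COLOR_RGB2HSV)
o=((hsv[:,:,0]<18)&(hsv[:,:,1]>120)&(hsv[:,:,2]>90));o[:,:275]=0;o[:205]=0;o[240:]=0;o[:,305:]=0
print('tongue',o.sum(),rect(o,.018))
```

```text
[[ 0.486 -0.173  0.006]
 [ 0.454 -0.18   0.044]
 [ 0.434 -0.188  0.046]
 [ 0.398 -0.223  0.003]]
box (array([ 0.4514, -0.1872]), array([0.0721, 0.0537]), 33.55, [[0.4065000116825104, -0.18479999899864197], [0.43619999289512634, -0.22949999570846558], [0.49630001187324524, -0.18970000743865967], [0.4666000008583069, -0.14489999413490295]]) 0.04441387559912224
modz [-4.54722556e-03  1.16564374e-05]
tongue 63 (array([0.5094, 0.1172]), array([0.0317, 0.0117]), 10.35, [[0.4927999973297119, 0.1200999990105629], [0.4948999881744385, 0.10859999805688858], [0.5260999798774719, 0.11429999768733978], [0.5239999890327454, 0.1257999986410141]])
```

View pics/crop.png

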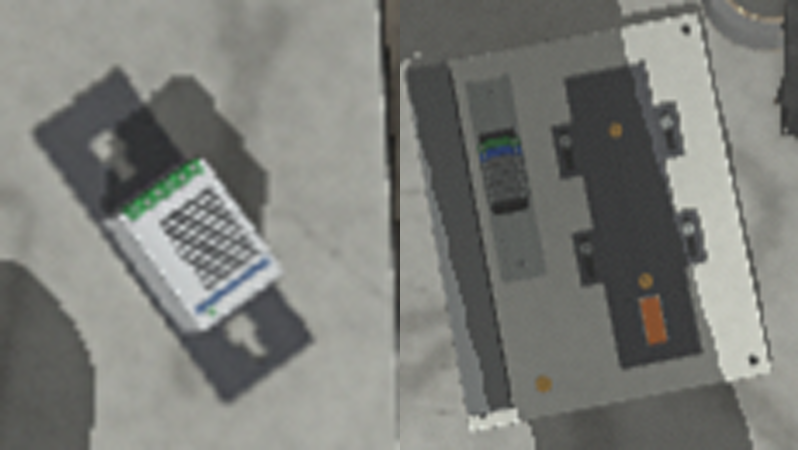

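The crop shows the module's green end pointing up-left (yaw about 33°), the studs at crop (615,130) and (645,280), and the tongue at (653,320). The panel yaw is about 10°. I'll view the panel with the wrist camera on the way.

```bash
cat >> h.py <<'E'
def go(p,yaw):
    """remaining move to TCP p with module-yaw (deg): in tool axes + turn about tool z (deg)"""
    s=manip.sense();M=R.from_quat(s['tool_rot']).as_matrix()
    y0=np.degrees(np.arctan2(M[1,1],M[0,1]))-90
    e=(yaw-y0+180)%360-180
    print('t',s['t'].round(2),'pos',s['tcp_pos'].round(4),'yaw',y0.round(2),'F',s['force'].round(1),'gap',s['finger_gap'].round(3),'| tool shift',(M.T@(np.array(p)-s['tcp_pos'])).round(4),'turn z',-round(e,2),'tilt',M[:2,2].round(4))
E
python3 - <<'E'
from h import *
d=snap('top')
print(plane(d,[[277.1,167.6],[285.8,210.9]],.023).round(4))
print('crate',plane(d,[[328,168]],.142).round(3))
go([.62,.125,.245],10.4)
E
```

```text
[[0.6463 0.1417 0.023 ]
 [0.5369 0.1218 0.023 ]]
crate [[0.619 0.025 0.142]]Traceback (most recent call last):
  File "<stdin>", line 5, in <module>
  File "h.py", line 30, in go
    print('t',s['t'].round(2),'pos',s['tcp_pos'].round(4),'yaw',y0.round(2),'F',s['force'].round(1),'gap',s['finger_gap'].round(3),'| tool shift',(M.T@(np.array(p)-s['tcp_pos'])).round(4),'turn z',-round(e,2),'tilt',M[:2,2].round(4))
              ^^^^^^^^^^^^
AttributeError: 'float' object has no attribute 'round'
```

Request:
{"op": "drive_tool", "data": {
  "plan": [
    [-0.045,-0.0258,0,0,0,0,1],
    [-0.045,-0.0258,0,0,0,0,1],
    [-0.045,-0.0258,0,0,0,0,1],
    [-0.045,-0.0258,0,0,0,0,1],
    [-0.045,-0.0258,0,0,0,0,1],
    [-0.045,-0.0258,0,0,0,0,1],
    [-0.045,-0.0258,0,0,0,0,1],
    [-0.045,-0.0258,0,0,0,0,1],
    [-0.045,-0.0258,0,0,0,0,1],
    [-0.045,-0.0258,0,0,0,0,1]
  ]
}}

```text
t: 1.25
tcp_pos: [0.5168, 0.2511, 0.2454]
tool_rot: [0.129, 0.992, 0.0, -0.0]
force: [1.0, 0.9, -0.6]
finger_gap: 1.0
gripper_force: 0.0
```

Request:
{"op": "drive_tool", "data": {
  "plan": [
    [-0.045,-0.0258,0,0,0,0,1],
    [-0.045,-0.0258,0,0,0,0,1],
    [-0.045,-0.0258,0,0,0,0,1],
    [0,0,0,0,0,-8.5,1],
    [0,0,0,0,0,-8.5,1],
    [0,0,0,0,0,-8.3,1],
    [0,0,0,0,0,0,1],
    [0,0,0,0,0,0,1]
  ]
}}

```text
t: 2.05
tcp_pos: [0.6222, 0.1474, 0.2452]
tool_rot: [-0.09, 0.996, 0.0, -0.0]
force: [-0.7, 0.5, 0.4]
finger_gap: 0.996
gripper_force: 0.0
```

```bash
sed -i 's/s\[.t.\].round(2)/round(float(s["t"]),2)/;s/y0.round(2)/round(float(y0),2)/;s/s\[.finger_gap.\].round(3)/round(float(s["finger_gap"]),3)/' h.py
python3 - <<'E'
from h import *
go([.64,.13,.245],10.4)
d=snap('wrist');save('w1',d);import pickle;pickle.dump({k:v for k,v in d.items()},open('w1.pkl','wb'))
E
```

```text
t 2.05 pos [0.6222 0.1474 0.2452] yaw 10.3 F [-0.7  0.5  0.4] gap 0.996 | tool shift [-0.0144 -0.0203  0.0002] turn z -0.1 tilt [-0.0003 -0.    ]
```

View pics/w1.png

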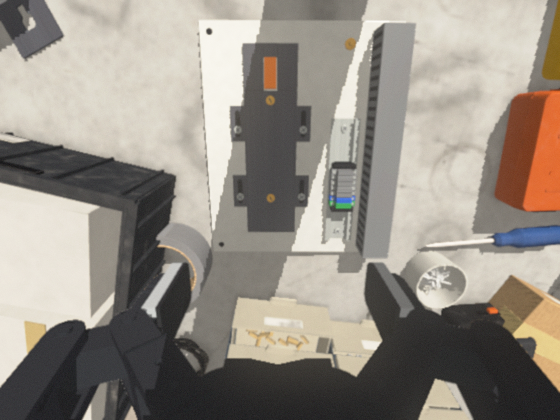

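Wrist view: studs at (270,100) and (270,198), tongue at (270,73). The screw tub (436,280) and screwdriver (500,240) are well clear on the +y side.

```bash
cat >> h.py <<'E'
def blob(im,c,r,mask):
    x,y=c;m=np.zeros(mask.shape,bool);m[y-r:y+r+1,x-r:x+r+1]=1;v,u=np.nonzero(mask&m);return np.array([u.mean(),v.mean()]),len(u)
def tri(d1,u1,d2,u2):
    A=[];b=[]
    for d,u in((d1,u1),(d2,u2)):
        r=(rays(d,u)@d['T'][:3,:3].T)[0];r/=np.linalg.norm(r);Q=np.eye(3)-np.outer(r,r);A.append(Q);b.append(Q@d['T'][:3,3])
    return np.linalg.lstsq(np.vstack(A),np.hstack(b),rcond=None)[0]
def brass(im):
    h=cv2.cvtColor(im,cv2.COLOR_RGB2HSV);return (h[:,:,0]>5)&(h[:,:,0]<28)&(h[:,:,1]>90)&(h[:,:,2]>70)
E
python3 - <<'E'
from h import *
import pickle
w=pickle.load(open('w1.pkl','rb'));t=snap('top')
go([.64,.13,.245],10.4)
W=[];
for c in((270,198),(270,100)):
    u,n=blob(w['image'],c,8,brass(w['image']));p=plane(w,[u],.023)[0];W.append(p);print('w',u.round(1),n,p.round(4))
p=[]
for c,k in(((277,168),0),((286,211),1)):
    try:
        ut,n=blob(t['image'],c,4,brass(t['image']));q=plane(t,[ut],.023)[0];u,_=blob(w['image'],((270,198),(270,100))[k],8,brass(w['image']))
        print('t',ut.round(1),n,q.round(4),'tri',tri(w,[u],t,[ut]).round(4))
    except Exception as e: print(e)
e=W[0]-W[1];print(np.hypot(*e[:2]),np.degrees(np.arctan2(e[1],e[0])))
o=brass(w['image']);o[:50]=0;o[94:]=0;o[:,:255]=0;o[:,285:]=0
v,u=np.nonzero(o);tt=plane(w,np.c_[u,v],.018);print('tongue',len(u),tt.mean(0).round(4),cv2.minAreaRect(tt[:,:2].astype(np.float32)))
E
```

```text
t 2.15 pos [0.6222 0.1475 0.2453] yaw 10.37 F [-0.9 -0.4  0.3] gap 1.003 | tool shift [-0.0144 -0.0204  0.0003] turn z -0.03 tilt [-0.0001 -0.    ]
w [270.3 197.6] 57 [0.6467 0.1428 0.023 ]
w [269.9  99.8] 72 [0.537  0.1233 0.023 ]
t [276.6 167.4] 13 [0.6468 0.1429 0.023 ] tri [0.6471 0.1429 0.0219]
SVD did not converge in Linear Least Squares
0.11141926013835676 10.067777035652886
tongue 384 [0.5094 0.1179 0.018 ] ((0.5095412731170654, 0.1178487166762352), (0.031223691999912262, 0.012062818743288517), 10.151144027709961)
 ** On entry to DLASCL parameter number  4 had an illegal value
 ** On entry to DLASCL parameter number  4 had an illegal valueh.py:32: RuntimeWarning: Mean of empty slice.
  x,y=c;m=np.zeros(mask.shape,bool);m[y-r:y+r+1,x-r:x+r+1]=1;v,u=np.nonzero(mask&m);return np.array([u.mean(),v.mean()]),len(u)
  ret = ret.dtype.type(ret / rcount)
```

Request:
{"op": "drive_tool", "data": {
  "plan": [
    [0.0228,-0.0348,0,0,0,0,1],
    [0.0228,-0.0348,0,0,0,0,1],
    [0.0228,-0.0348,0,0,0,0,1],
    [0.0228,-0.0348,0,0,0,0,1],
    [0.0228,-0.0348,0,0,0,0,1],
    [0.0228,-0.0348,0,0,0,0,1],
    [0.0228,-0.0348,0,0,0,0,1],
    [0.0228,-0.0348,0,0,0,0,1]
  ]
}}

```text
t: 2.95
tcp_pos: [0.4929, -0.1609, 0.2456]
tool_rot: [-0.091, 0.996, -0.0, 0.0]
force: [-0.5, -0.4, -0.3]
finger_gap: 1.0
gripper_force: 0.0
```

Request:
{"op": "drive_tool", "data": {
  "plan": [
    [0,0,0.02,0,0,-7.7,1],
    [0,0,0.02,0,0,-7.7,1],
    [0,0,0.02,0,0,-7.7,1],
    [0,0,0,0,0,0,1],
    [0,0,0,0,0,0,1]
  ]
}}

```text
t: 3.45
tcp_pos: [0.4937, -0.1595, 0.1855]
tool_rot: [-0.287, 0.958, 0.0, -0.0]
force: [0.6, 0.6, 0.1]
finger_gap: 1.001
gripper_force: 0.0
```

Run:
```python
from h import *
go([.4514,-.187,.1],33.5)
d=snap('wrist');save('w2',d);import pickle;pickle.dump({k:v for k,v in d.items()},open('w2.pkl','wb'))
P=cloud(d)
def rect(mask,z):
    c=max(cv2.findContours(mask.astype(np.uint8),0,2)[0],key=cv2.contourArea)
    r=cv2.minAreaRect(plane(d,c[:,0],z)[:,:2].astype(np.float32));print(np.round(r[0],4),np.round(r[1],4),round(r[2],2))
n=np.hypot(P[:,:,0]-.45,P[:,:,1]+.187)<.13
m=(P[:,:,2]>.04)&(P[:,:,2]<.06)&n;rect(m,.045);print(np.median(P[:,:,2][m]))
```

```text
t 3.45 pos [ 0.4937 -0.1595  0.1855] yaw 33.38 F [0.6 0.6 0.1] gap 1.001 | tool shift [0.0504 0.0003 0.0855] turn z -0.12 tilt [-0.0002  0.0001]
[ 0.4509 -0.1884] [0.068  0.0497] 34.04
0.044662022325535955
```

View pics/w2.png

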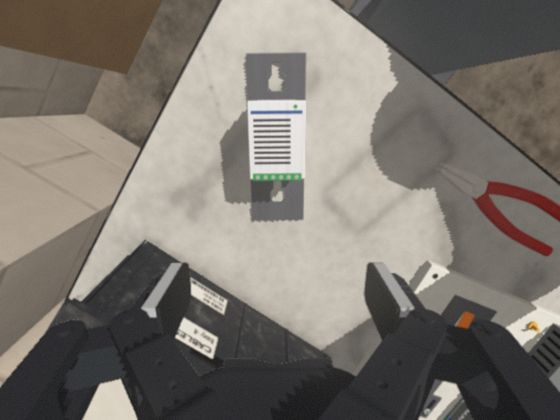

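The white box spans (248–306, 100–180), with blue at the top (−x) and green at the bottom (+x). The fitted box is 68×49.7 mm at z = 0.0447, yaw 34.0°.

Request:
{"op": "drive_tool", "data": {
  "plan": [
    [0.02,0,0.015,0,0,-0.7,1],
    [0.02,0,0.02,0,0,0,1],
    [0.0116,-0.0006,0.02,0,0,0,1],
    [0,0,0.03,0,0,0,1],
    [0,0,0.03,0,0,0,1],
    [0,0,0.025,0,0,0,1],
    [0,0,0.01,0,0,0,1],
    [0,0,0.008,0,0,0,1],
    [0,0,0,0,0,0,1]
  ]
}}

```text
t: 4.4
tcp_pos: [0.4516, -0.1891, 0.0274]
tool_rot: [-0.294, 0.956, -0.0, 0.0]
force: [0.2, -0.2, 0.2]
finger_gap: 1.002
gripper_force: 0.0
```

Run:
```python
from h import *
go([.4509,-.1884,.027],34.04)
```

```text
t 4.4 pos [ 0.4516 -0.1891  0.0274] yaw 34.25 F [ 0.2 -0.2  0.2] gap 1.002 | tool shift [0.0002 0.001  0.0004] turn z 0.21 tilt [ 0.0005 -0.0004]
```

Request:
{"op": "drive_tool", "data": {
  "plan": [
    [0,0,0,0,0,0,-1],
    [0,0,0,0,0,0,-1],
    [0,0,0,0,0,0,-1],
    [0,0,0,0,0,0,-1],
    [0,0,0,0,0,0,-1],
    [0,0,0,0,0,0,-1],
    [0,0,0,0,0,0,-1],
    [0,0,0,0,0,0,-1]
  ],
  "newtons": 45
}}

```text
t: 5.2
tcp_pos: [0.4515, -0.1891, 0.0284]
tool_rot: [-0.295, 0.956, -0.001, 0.001]
force: [-1.0, 1.0, 6.2]
finger_gap: 0.577
gripper_force: 49.1
```

Request:
{"op": "drive_tool", "data": {
  "plan": [
    [0,0,-0.01,0,0,0,-1],
    [0,0,-0.02,0,0,0,-1],
    [0,0,-0.03,0,0,0,-1],
    [0,0,-0.03,0,0,0,-1],
    [0,0,-0.03,0,0,0,-1],
    [0,0,-0.02,0,0,0,-1],
    [0,0,0,0,0,0,-1],
    [0,0,0,0,0,0,-1]
  ]
}}

```text
t: 6.0
tcp_pos: [0.4505, -0.1886, 0.1673]
tool_rot: [-0.295, 0.956, 0.0, -0.0]
force: [-0.8, 0.6, -4.6]
finger_gap: 0.576
gripper_force: 48.3
```

Run:
```python
from h import *
go([.45,.10,.167],10.1)
d=snap('wrist')
save('w3',d);P=cloud(d)
s=manip.sense();z=s['tcp_pos'][2]
M=R.from_quat(s['tool_rot']).as_matrix();Q=(P-s['tcp_pos'])@M
# plate rear part/box in tool frame
hsv=cv2.cvtColor(d['image'],cv2.COLOR_RGB2HSV)
np.save('Q3.npy',Q)
g=(np.abs(Q[:,:,1])<.06)&(Q[:,:,0]>-.02)&(Q[:,:,0]<.12)&(np.abs(Q[:,:,2])<.06)&(d['z_map']>0)
print(g.sum());
for k in range(3):print(np.percentile(Q[g][:,k],[0,2,25,50,75,98,100]).round(4))
```

```text
t 6.0 pos [ 0.4505 -0.1886  0.1673] yaw 34.27 F [-0.8  0.6 -4.6] gap 0.576 | tool shift [-0.1621  0.2388  0.0003] turn z 24.17 tilt [-0.0002  0.0001]
41975
[-0.02   -0.0156  0.0046  0.013   0.0345  0.0738  0.0771]
[-0.0599 -0.0544 -0.022  -0.0001  0.0216  0.0539  0.0599]
[-0.06   -0.0589 -0.0433 -0.0172 -0.0045  0.0259  0.0287]
```

View pics/w3.png

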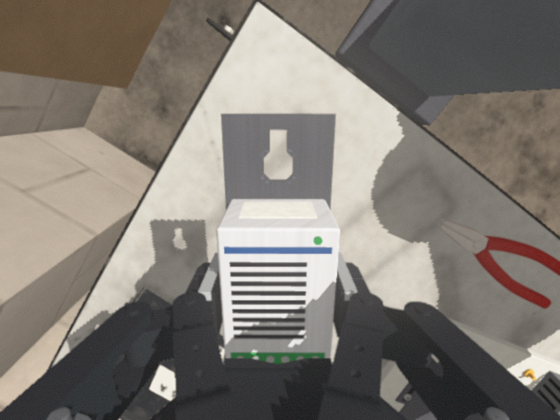

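The module is held, with the rear keyhole's wide opening at about (279,162) and the plate's rear edge at row 114. Next I'll measure the plate in the tool frame.

Run:
```python
from h import *
Q=np.load('Q3.npy');im=cv2.imread('pics/w3.png')
pl=np.zeros(Q.shape[:2],bool);pl[120:195,230:328]=1
pl&=(np.abs(Q[:,:,2]-.025)<.008)
A=np.c_[Q[pl][:,:2],np.ones(pl.sum())];c=np.linalg.lstsq(A,Q[pl][:,2],rcond=None)[0];print('plane z=',c.round(4),'z@centre',c[2])
# keyhole: inner contour of dark mask
g=cv2.cvtColor(im,6);dark=(g<120).astype(np.uint8);hole=1-dark;hole[:122]=0;hole[192:]=0;hole[:,235:]*=1;hole[:,:240]=0;hole[:,320:]=0
cs=cv2.findContours(hole,0,2)[0];k=max(cs,key=cv2.contourArea)
d=snap('wrist')
def tool(uv,z):
    r=rays(d,uv)@d['mount'][:3,:3].T;o=d['mount'][:3,3];return o+r*((z-o[2])/r[:,2])[:,None]
zt=float(np.median(Q[pl][:,2]));print('ztop',zt)
K=tool(k[:,0],zt);print('hole x',K[:,0].min(),K[:,0].max(),'y',K[:,1].min(),K[:,1].max(),len(k))
w=K[K[:,1].argmin()],K[K[:,1].argmax()];print(w)
for x in np.arange(K[:,0].min()+.002,K[:,0].max(),.003):
    q=K[np.abs(K[:,0]-x)<.0012];print(x.round(4),q[:,1].min().round(4),q[:,1].max().round(4))
# plate edges
for row in(125,145,165,185):
    u=np.nonzero(dark[row,200:360])[0]+200; print(row,u.min(),u.max(),tool([[u.min()-.5,row],[u.max()+.5,row]],zt).round(4).tolist())
col=dark[90:150,235:325];e=[np.nonzero(col[:,i])[0][0]+90-.5 for i in(5,45,85)];print('rear',tool([[240,e[0]],[280,e[1]],[320,e[2]]],zt).round(4).tolist())
```

```text
plane z= [-0.0014  0.0003  0.0252] z@centre 0.0252051456186262
ztop 0.025120703148155534
hole x 0.04294456926878719 0.07068259046886236 y -0.008886452426669142 0.008082257447845307 72
(array([ 0.04559508, -0.00888645,  0.0251207 ]), array([0.0487308 , 0.00808226, 0.0251207 ]))
0.0449 -0.0089 0.0056
0.0479 -0.0083 0.0081Traceback (most recent call last):
  File "<stdin>", line 16, in <module>
    return umr_minimum(a, axis, None, out, keepdims, initial, where)
ValueError: zero-size array to reduction operation minimum which has no identity
```

Run:
```python
from h import *
im=cv2.imread('pics/w3.png');g=cv2.cvtColor(im,6).astype(int);d=snap('wrist');zt=.0251
def tool(uv,z=zt):
    r=rays(d,uv)@d['mount'][:3,:3].T;o=d['mount'][:3,3];return o+r*((z-o[2])/r[:,2])[:,None]
for c in(240,260,280,300,320):
    e=np.argmax(g[100:130,c]-g[101:131,c])+100+.5;print('rear',c,e,tool([[c,e]]).round(4)[0])
for r in(130,150,185):
    a=g[r,210:235];l=np.argmax(a[:-1]-a[1:])+210+.5;b=g[r,322:345];q=np.argmax(b[1:]-b[:-1])+322+.5;print('sides',r,l,q,tool([[l,r],[q,r]]).round(4).tolist())
hole=(g>125).astype(np.uint8);hole[:122]=0;hole[190:]=0;hole[:,:245]=0;hole[:,315:]=0
for r in(135,150,155,160,165,170,175):
    u=np.nonzero(hole[r])[0]; 
    if len(u):print('hole',r,u.min(),u.max(),tool([[u.min()-.5,r],[u.max()+.5,r]]).round(4).tolist())
v=np.nonzero(hole.sum(1))[0];print(v.min(),v.max(),tool([[279,v.min()-.5],[279,v.max()+.5]]).round(4).tolist())
```

```text
rear 240 113.5 [ 0.0776 -0.018   0.0251]
rear 260 113.5 [ 0.0775 -0.0083  0.0251]
rear 280 113.5 [0.0775 0.0014 0.0251]
rear 300 113.5 [0.0775 0.011  0.0251]
rear 320 113.5 [0.0775 0.0207 0.0251]
sides 130 221.5 334.5 [[0.0698, -0.0274, 0.0251], [0.0698, 0.0282, 0.0251]]
sides 150 222.5 333.5 [[0.06, -0.0275, 0.0251], [0.06, 0.0282, 0.0251]]
sides 185 224.5 331.5 [[0.0419, -0.0274, 0.0251], [0.0419, 0.0282, 0.0251]]
hole 135 269 287 [[0.0673, -0.0043, 0.0251], [0.0673, 0.0051, 0.0251]]
hole 150 269 290 [[0.0599, -0.0044, 0.0251], [0.0599, 0.0067, 0.0251]]
hole 155 265 290 [[0.0574, -0.0064, 0.0251], [0.0574, 0.0067, 0.0251]]
hole 160 263 292 [[0.0549, -0.0075, 0.0251], [0.0549, 0.0077, 0.0251]]
hole 165 263 292 [[0.0524, -0.0075, 0.0251], [0.0524, 0.0078, 0.0251]]
hole 170 263 293 [[0.0498, -0.0075, 0.0251], [0.0498, 0.0083, 0.0251]]
hole 175 265 291 [[0.0472, -0.0065, 0.0251], [0.0472, 0.0073, 0.0251]]
129 182 [[0.0704, 0.0009, 0.0251], [0.0432, 0.0009, 0.0251]]
```

Module origin in the tool frame is about (+0.0013, +0.0003), with the underside 28 mm ahead of the TCP and no yaw error. I'll carry it in front of the crate.

Request:
{"op": "drive_tool", "data": {
  "plan": [
    [-0.02,0.0292,0,0,0,0,-1],
    [-0.02,0.0292,0,0,0,0,-1],
    [-0.02,0.0292,0,0,0,0,-1],
    [-0.02,0.0292,0,0,0,0,-1],
    [-0.02,0.0292,0,0,0,0,-1],
    [-0.02,0.0292,0,0,0,0,-1],
    [-0.02,0.0292,0,0,0,0,-1],
    [-0.02,0.0292,0,0,0,0,-1],
    [-0.02,0.0292,0,0,0,0,-1],
    [0,0,0,0,0,0,-1]
  ]
}}

```text
t: 7.15
tcp_pos: [0.4506, 0.1331, 0.1661]
tool_rot: [-0.297, 0.955, 0.001, -0.001]
force: [-0.2, -0.1, -3.6]
finger_gap: 0.579
gripper_force: 48.7
```

Request:
{"op": "drive_tool", "data": {
  "plan": [
    [0,0,0,0,0,8.06,-1],
    [0,0,0,0,0,8.06,-1],
    [0,0,0,0,0,8.06,-1],
    [0,0,0,0,0,0,-1],
    [0,0,0,0,0,0,-1]
  ]
}}

```text
t: 7.65
tcp_pos: [0.4514, 0.1292, 0.1666]
tool_rot: [-0.089, 0.996, -0.0, -0.001]
force: [-0.4, 0.6, -4.7]
finger_gap: 0.574
gripper_force: 48.7
```

Run:
```python
from h import *
go([.5873,.1319,.09],10.1)
```

```text
t 7.65 pos [0.4514 0.1292 0.1666] yaw 10.23 F [-0.4  0.6 -4.7] gap 0.574 | tool shift [-0.1344 -0.0214  0.0763] turn z 0.13 tilt [-0.0019 -0.0002]
```

Request:
{"op": "drive_tool", "data": {
  "plan": [
    [-0.03,-0.005,0,0,0,0.1,-1],
    [-0.03,-0.005,0,0,0,0,-1],
    [-0.03,-0.005,0,0,0,0,-1],
    [-0.03,-0.005,0,0,0,0,-1],
    [-0.0145,-0.0014,0.01,0,0,0,-1],
    [0,0,0.02,0,0,0,-1],
    [0,0,0.02,0,0,0,-1],
    [0,0,0.02,0,0,0,-1],
    [0,0,0,0,0,0,-1],
    [0,0,0,0,0,0,-1]
  ]
}}

```text
t: 8.65
tcp_pos: [0.5876, 0.1317, 0.0967]
tool_rot: [-0.088, 0.996, 0.0, -0.001]
force: [0.4, -0.5, -4.2]
finger_gap: 0.576
gripper_force: 48.7
```

Run:
```python
from h import *
go([.5873,.1319,.058],10.1)
```

```text
t 8.65 pos [0.5876 0.1317 0.0967] yaw 10.05 F [ 0.4 -0.5 -4.2] gap 0.576 | tool shift [0.0002 0.0003 0.0387] turn z -0.05 tilt [-0.0017 -0.0001]
```

Request:
{"op": "drive_tool", "data": {
  "plan": [
    [0,0.0003,0.015,0,0,0,-1],
    [0,0,0.015,0,0,0,-1],
    [0,0,0.008,0,0,0,-1],
    [0,0,0,0,0,0,-1],
    [0,0,0,0,0,0,-1]
  ]
}}

```text
t: 9.15
tcp_pos: [0.5879, 0.1322, 0.059]
tool_rot: [-0.087, 0.996, 0.0, -0.0]
force: [0.1, 0.1, -4.1]
finger_gap: 0.576
gripper_force: 48.8
```

Request:
{"op": "drive_tool", "data": {
  "plan": [
    [0,0,0.001,0,0,0,-1],
    [0,0,0.001,0,0,0,-1],
    [0,0,0.001,0,0,0,-1],
    [0,0,0.001,0,0,0,-1],
    [0,0,0.001,0,0,0,-1],
    [0,0,0.001,0,0,0,-1],
    [0,0,0,0,0,0,-1]
  ]
}}

```text
t: 9.85
tcp_pos: [0.5878, 0.1322, 0.0531]
tool_rot: [-0.087, 0.996, 0.0, -0.0]
force: [0.1, -0.1, -5.0]
finger_gap: 0.576
gripper_force: 48.8
```

Run:
```python
from h import *
go([.5873,.1319,.0432],10.1)
```

```text
t 9.85 pos [0.5878 0.1322 0.0531] yaw 9.99 F [ 0.1 -0.1 -5. ] gap 0.576 | tool shift [ 0.0006 -0.0002  0.0099] turn z -0.11 tilt [-0.0004 -0.    ]
```

Correct the 0.6 mm offset in x, then feel downward.

Request:
{"op": "drive_tool", "data": {
  "plan": [
    [0.0006,-0.0002,0.0005,0,0,-0.1,-1],
    [0,0,0.0005,0,0,0,-1],
    [0,0,0.0005,0,0,0,-1],
    [0,0,0.0005,0,0,0,-1],
    [0,0,0.0005,0,0,0,-1],
    [0,0,0.0005,0,0,0,-1],
    [0,0,0,0,0,0,-1]
  ]
}}

```text
t: 10.55
tcp_pos: [0.5874, 0.1319, 0.0502]
tool_rot: [-0.088, 0.996, -0.0, -0.0]
force: [0.5, -0.0, -4.3]
finger_gap: 0.58
gripper_force: 48.8
```

Request:
{"op": "drive_tool", "data": {
  "plan": [
    [0,0,0.0005,0,0,0,-1],
    [0,0,0.0005,0,0,0,-1],
    [0,0,0,0,0,0,-1]
  ]
}}

```text
t: 10.85
tcp_pos: [0.5874, 0.1319, 0.0493]
tool_rot: [-0.088, 0.996, 0.0, -0.0]
force: [0.6, 0.5, -4.6]
finger_gap: 0.576
gripper_force: 48.8
```

Request:
{"op": "drive_tool", "data": {
  "plan": [
    [0,0,0.0005,0,0,0,-1],
    [0,0,0.0005,0,0,0,-1],
    [0,0,0.0005,0,0,0,-1],
    [0,0,0.0005,0,0,0,-1],
    [0,0,0,0,0,0,-1]
  ]
}}

```text
t: 11.35
tcp_pos: [0.5876, 0.1319, 0.0474]
tool_rot: [-0.088, 0.996, -0.0, 0.0]
force: [-0.0, 0.3, -2.5]
finger_gap: 0.579
gripper_force: 49.0
```

Request:
{"op": "drive_tool", "data": {
  "plan": [
    [0,0,0.0005,0,0,0,-1],
    [0,0,0.0005,0,0,0,-1],
    [0,0,0.0005,0,0,0,-1],
    [0,0,0,0,0,0,-1]
  ]
}}

```text
t: 11.75
tcp_pos: [0.5877, 0.1319, 0.0459]
tool_rot: [-0.088, 0.996, 0.0, 0.0]
force: [0.7, 0.3, -1.9]
finger_gap: 0.574
gripper_force: 49.1
```

Request:
{"op": "drive_tool", "data": {
  "plan": [
    [0,0,0.0005,0,0,0,-1],
    [0,0,0.0005,0,0,0,-1],
    [0,0,0.0005,0,0,0,-1],
    [0,0,0,0,0,0,-1]
  ]
}}

```text
t: 12.15
tcp_pos: [0.5878, 0.132, 0.0444]
tool_rot: [-0.088, 0.996, 0.0, 0.0]
force: [1.9, 0.7, -1.2]
finger_gap: 0.575
gripper_force: 49.1
```

Request:
{"op": "drive_tool", "data": {
  "plan": [
    [0,0,0.0005,0,0,0,-1],
    [0,0,0.0005,0,0,0,-1],
    [0,0,0,0,0,0,-1]
  ]
}}

```text
t: 12.45
tcp_pos: [0.5878, 0.132, 0.0436]
tool_rot: [-0.088, 0.996, -0.0, 0.0]
force: [2.2, 1.7, -1.4]
finger_gap: 0.578
gripper_force: 49.3
```

Request:
{"op": "drive_tool", "data": {
  "plan": [
    [0,0,0.0005,0,0,0,-1],
    [0,0,0,0,0,0,-1]
  ]
}}

```text
t: 12.65
tcp_pos: [0.5878, 0.132, 0.0434]
tool_rot: [-0.088, 0.996, -0.0, 0.001]
force: [0.4, 0.5, 5.0]
finger_gap: 0.578
gripper_force: 49.7
```

Request:
{"op": "drive_tool", "data": {
  "plan": [
    [0,0,0.0005,0,0,0,-1],
    [0,0,0,0,0,0,-1]
  ]
}}

```text
t: 12.85
tcp_pos: [0.5878, 0.1319, 0.0434]
tool_rot: [-0.088, 0.996, -0.0, 0.001]
force: [-0.0, 0.8, 7.3]
finger_gap: 0.579
gripper_force: 50.3
```

Request:
{"op": "drive_tool", "data": {
  "plan": [
    [0,0,0.0003,0,0,0,-1],
    [0,0,0,0,0,0,-1]
  ]
}}

```text
t: 13.05
tcp_pos: [0.5878, 0.132, 0.0434]
tool_rot: [-0.088, 0.996, -0.0, 0.001]
force: [-1.0, 1.4, 8.3]
finger_gap: 0.58
gripper_force: 50.6
```

The plate is seated flat. Ease the load and slide along tool −x.

Request:
{"op": "drive_tool", "data": {
  "plan": [
    [0,0,-0.0004,0,0,0,-1],
    [-0.001,0,0,0,0,0,-1],
    [-0.001,0,0,0,0,0,-1],
    [-0.001,0,0,0,0,0,-1],
    [-0.001,0,0,0,0,0,-1],
    [0,0,0,0,0,0,-1]
  ]
}}

```text
t: 13.65
tcp_pos: [0.5878, 0.132, 0.0434]
tool_rot: [-0.088, 0.996, -0.0, -0.004]
force: [-8.1, -2.2, 13.3]
finger_gap: 0.573
gripper_force: 51.1
```

Request:
{"op": "drive_tool", "data": {
  "plan": [
    [-0.001,0,0,0,0,0,-1],
    [-0.001,0,0,0,0,0,-1],
    [-0.001,0,0,0,0,0,-1],
    [0,0,0,0,0,0,-1]
  ]
}}

```text
t: 14.05
tcp_pos: [0.5878, 0.132, 0.0434]
tool_rot: [-0.088, 0.996, -0.001, -0.007]
force: [-12.3, -3.9, 17.1]
finger_gap: 0.58
gripper_force: 51.7
```

Run:
```python
from h import *
go([.6026,.1346,.0434],10.1)
```

```text
t 14.05 pos [0.5878 0.132  0.0434] yaw 10.14 F [-12.3  -3.9  17.1] gap 0.58 | tool shift [-0.015  -0.0001 -0.0002] turn z 0.04 tilt [-0.0137 -0.0023]
```

It hasn't moved: friction under a load that keeps growing. I'll unload vertically in small steps.

Request:
{"op": "drive_tool", "data": {
  "plan": [
    [0,0,-0.0005,0,0,0,-1],
    [0,0,-0.0005,0,0,0,-1],
    [0,0,0,0,0,0,-1]
  ]
}}

```text
t: 14.35
tcp_pos: [0.5898, 0.1326, 0.0434]
tool_rot: [-0.088, 0.996, -0.0, -0.005]
force: [-6.4, -1.0, 8.9]
finger_gap: 0.583
gripper_force: 50.5
```

Request:
{"op": "drive_tool", "data": {
  "plan": [
    [0,0,-0.0005,0,0,0,-1],
    [0,0,0,0,0,0,-1]
  ]
}}

```text
t: 14.55
tcp_pos: [0.5902, 0.1327, 0.0435]
tool_rot: [-0.088, 0.996, -0.0, -0.004]
force: [-5.8, -0.5, 5.5]
finger_gap: 0.575
gripper_force: 49.9
```

Run:
```python
from h import *
go([.6026,.1346,.0434],10.1);print(manip.sense()['ft_torque'].round(2))
```

```text
t 14.55 pos [0.5902 0.1327 0.0435] yaw 10.13 F [-5.8 -0.5  5.5] gap 0.575 | tool shift [-0.0125 -0.0003  0.    ] turn z 0.03 tilt [-0.0088 -0.001 ]
[-0.25  0.71 -0.05]
```

It slides once unloaded. Continue.

Request:
{"op": "drive_tool", "data": {
  "plan": [
    [-0.001,0,-0.0003,0,0,0,-1],
    [-0.001,0,-0.0003,0,0,0,-1],
    [-0.001,0,0,0,0,0,-1],
    [0,0,0,0,0,0,-1]
  ]
}}

```text
t: 14.95
tcp_pos: [0.5963, 0.1336, 0.0438]
tool_rot: [-0.088, 0.996, 0.0, -0.001]
force: [-1.7, 0.1, -1.3]
finger_gap: 0.577
gripper_force: 49.2
```

Request:
{"op": "drive_tool", "data": {
  "plan": [
    [-0.001,0,0,0,0,0,-1],
    [-0.001,0,0,0,0,0,-1],
    [0,0,0,0,0,0,-1]
  ]
}}

```text
t: 15.25
tcp_pos: [0.5994, 0.134, 0.0443]
tool_rot: [-0.088, 0.996, 0.0, -0.0]
force: [-1.1, -0.6, -2.2]
finger_gap: 0.577
gripper_force: 49.2
```

Run:
```python
from h import *
go([.6026,.1346,.0434],10.1);print(manip.sense()['ft_torque'].round(2))
```

```text
t 15.25 pos [0.5994 0.134  0.0443] yaw 10.09 F [-1.1 -0.6 -2.2] gap 0.577 | tool shift [-0.0032  0.      0.0009] turn z -0.01 tilt [-0.  0.]
[-0.07  0.48 -0.06]
```

Request:
{"op": "drive_tool", "data": {
  "plan": [
    [-0.0007,0,0.0002,0,0,0,-1],
    [-0.0007,0,0.0002,0,0,0,-1],
    [-0.0006,0,0,0,0,0,-1],
    [0,0,0,0,0,0,-1]
  ]
}}

```text
t: 15.65
tcp_pos: [0.6023, 0.1344, 0.0441]
tool_rot: [-0.088, 0.996, -0.0, 0.001]
force: [0.5, 0.1, -4.3]
finger_gap: 0.574
gripper_force: 48.9
```

Request:
{"op": "drive_tool", "data": {
  "plan": [
    [-0.0007,0,0,0,0,0,-1],
    [-0.0007,0,0,0,0,0,-1],
    [0,0,0,0,0,0,-1]
  ]
}}

```text
t: 15.95
tcp_pos: [0.603, 0.1346, 0.0441]
tool_rot: [-0.088, 0.996, -0.0, 0.0]
force: [0.1, 0.2, -5.3]
finger_gap: 0.576
gripper_force: 48.9
```

Run:
```python
from h import *
go([.6026,.1346,.0434],10.1);print(manip.sense()['ft_torque'].round(2))
```

```text
t 15.95 pos [0.603  0.1346 0.0441] yaw 10.09 F [ 0.1  0.2 -5.3] gap 0.576 | tool shift [0.0004 0.     0.0007] turn z -0.01 tilt [0.0008 0.    ]
[ 0.    0.   -0.02]
```

Request:
{"op": "drive_tool", "data": {
  "plan": [
    [-0.0005,0,0.0003,0,0,0,-1],
    [0,0,0.0003,0,0,0,-1],
    [0,0,0,0,0,0,-1]
  ]
}}

```text
t: 16.25
tcp_pos: [0.6033, 0.1347, 0.0437]
tool_rot: [-0.088, 0.996, -0.0, 0.0]
force: [-0.0, 0.0, -3.6]
finger_gap: 0.576
gripper_force: 49.1
```

Run:
```python
from h import *
go([.603,.1346,.0434],10.1);print(manip.sense()['ft_torque'].round(2))
d=snap('wrist');cv2.imwrite('pics/w4.png',cv2.resize(d['image'][0:220,180:380],None,fx=2.7,fy=2.7)[:,:,::-1])
```

```text
t 16.25 pos [0.6033 0.1347 0.0437] yaw 10.09 F [-0.   0.  -3.6] gap 0.576 | tool shift [ 0.0003 -0.0001  0.0003] turn z -0.01 tilt [0.0004 0.    ]
[-0.02  0.08  0.  ]
```

View pics/w4.png

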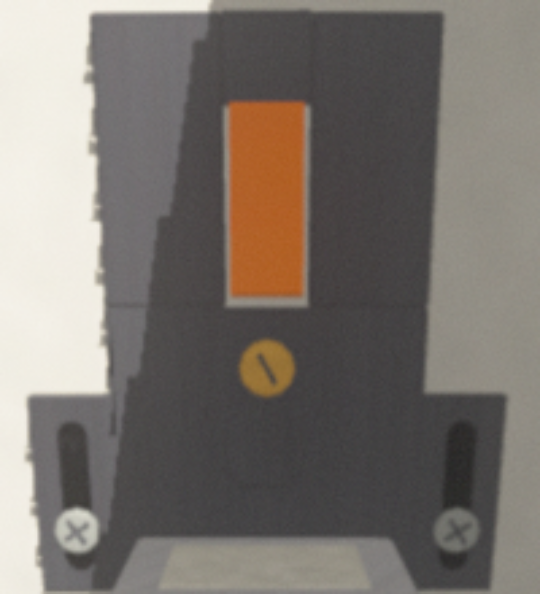

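The tongue is fully visible at (267,200), with its free end just behind the plate's rear edge (row 303). The stud head (267,367) stands over the slot, so it has snapped up. Set down lightly, release and retreat.

Request:
{"op": "drive_tool", "data": {
  "plan": [
    [0,0,0.0003,0,0,0,-1],
    [0,0,0,0,0,0,-1],
    [0,0,0,0,0,0,0.6],
    [0,0,0,0,0,0,1],
    [0,0,0,0,0,0,1],
    [0,0,0,0,0,0,1],
    [0,0,0,0,0,0,1],
    [0,0,0,0,0,0,1]
  ]
}}

```text
t: 17.1
tcp_pos: [0.6031, 0.1347, 0.0433]
tool_rot: [-0.088, 0.996, -0.0, 0.0]
force: [0.0, 0.0, -0.4]
finger_gap: 1.002
gripper_force: 0.0
```

Request:
{"op": "drive_tool", "data": {
  "plan": [
    [0,0,-0.01,0,0,0,1],
    [0,0,-0.02,0,0,0,1],
    [0,0,-0.03,0,0,0,1],
    [0,0,-0.03,0,0,0,1],
    [0,0,-0.03,0,0,0,1],
    [0,0,-0.02,0,0,0,1],
    [0,0,0,0,0,0,1],
    [0,0,0,0,0,0,1],
    [0,0,0,0,0,0,1]
  ]
}}

```text
t: 18.0
tcp_pos: [0.602, 0.1346, 0.182]
tool_rot: [-0.088, 0.996, 0.0, -0.001]
force: [0.3, 0.1, -0.2]
finger_gap: 0.999
gripper_force: 0.0
```

Run:
```python
from h import *
go([.603,.1346,.18],10.1)
d=snap('wrist');save('w5',d);P=cloud(d)
n=np.hypot(P[:,:,0]-.6,P[:,:,1]-.135)<.06
m=(P[:,:,2]>.054)&(P[:,:,2]<.068)&n
c=max(cv2.findContours(m.astype(np.uint8),0,2)[0],key=cv2.contourArea)
print(cv2.minAreaRect(plane(d,c[:,0],.06)[:,:2].astype(np.float32)),np.median(P[:,:,2][m]))
```

```text
t 18.0 pos [0.602  0.1346 0.182 ] yaw 10.09 F [ 0.3  0.1 -0.2] gap 0.999 | tool shift [-0.001  -0.0002  0.002 ] turn z -0.01 tilt [-0.0027 -0.0001]
((0.6022223234176636, 0.1342681646347046), (0.0700233206152916, 0.04962136968970299), 9.92122745513916) 0.05960838965347939
```

View pics/w5.png

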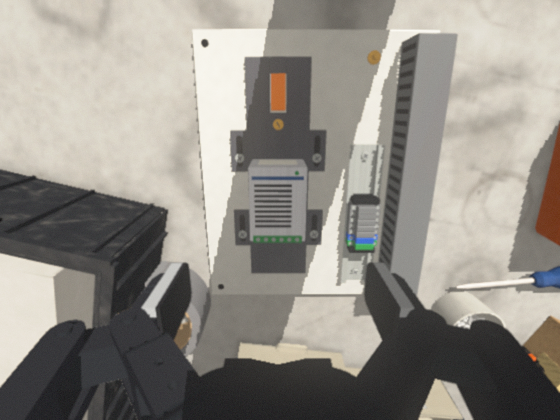

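The module lies flat at (277,203), yaw 9.9°, top at z = 0.060, with the tongue (278,92) uncovered and the gripper clear. Handing in.

```bash
python3 -c "
from station import manip;print(manip.sign_off())"
```

```text
the job is handed in; nothing more can be done
None
```

The power supply is seated on both studs and slid home, with the tongue up behind its plate as far as the wrist camera shows; it was released and handed in at about 18 s, and the sign-off gave no verdict.

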